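# Line up the microscope objectives by length

## Robot

A 6-joint arm with a two-finger parallel gripper is mounted at the origin on the work surface. World frame = base frame: x ahead of the robot, y to its left, z up, the work surface at z = 0. Lengths are in m, angles in rad, forces in N, time in s.
With the tool pointing down it reaches from about 0.3 to 0.875 m from the base axis. Payload 6.4 kg.
Tool frame: the origin (TCP) lies midway between the tips of the shut fingers; the grasp point (between the pads) lies 19 mm behind it; z points along the fingers, y is the line along which they close (so a half turn about z gives the same grasp; the last joint's range is limited). The gripper opens to 85 mm and grips with 20 to 120 N. Pads are 22 mm wide; open, the fingers measure 114 mm over their backs; the gripper's body (76 mm by 85 mm) begins 54 mm behind the grasp point. The pads swing forward as they close: fully open they stand 13 mm farther back than shut.
Start: joints at [-1.321, 0.181, 1.607, -0, 1.354, -0.206], TCP at [0.253, -0.516, 0.231] pointing down, gripper open.
Joint ranges: [-2.99, 2.99], [-0.89, 2.07], [0.3, 2.58], [-1.14, 4.28], [0, 2.63], [-3.12, 3.12]. Speed limits (rad/s): [2.57, 2.57, 3.01, 3.14, 3.14, 3.14].

## Interface

Orientations are given as a unit quaternion [w, x, y, z].
In Python, from bench import ctrl gives the robot as it stands. The module is installed in compiled form; this text tells all that it offers.
- The arm moves only by the tool move_arm, never from a script. Its argument "plan" is one flat list of numbers, 6 for each row, row after row: the shift along the world's x, y, z in units of 50 mm (1.0 is 50 mm), then the turn, a rotation vector about the world's x, y, z in rad. A call has 1 to 10 rows; each row is the pose to reach, as a shift and turn from the pose commanded when the call began; what a row does not reach only later rows make up. A row lasts 1/8 s, in which the tool goes at most 62.5 mm and 10.7 degrees, less where a joint would pass 70% of its speed; a pose out of reach is approached as far as the arm can. A call with a gripper value outside its range is refused whole. "grip" is the finger opening in mm, from 0 to 85.4, set as the call begins (left out, the last holds). The fingers move at their own pace and stop on an object; the grip force is fixed at half the most. Time passes only in rows, so rows that repeat a pose let the fingers close. It gives the time, the measured TCP pose, the force, the opening and the grip force at its end, in the units of the state.
- ctrl.get_obs(): the state, without advancing time (a new reading comes with each control period).
- ctrl.camera(name): name is "side" or "top"; returns a dict with "pixels" (420x560x3 uint8, red, green, blue), "fx", "fy", "cx", "cy" (pixels), "origin" and "attitude" of the camera in the world. Camera axes: x right, y down, z forward; pixel columns grow to the right and rows downward; lengths in m; the calibration is good to about 2 mm. A picture is of the moment at which its call begins. There is no depth.
- ctrl.hand_in(): hands the job in; it is judged then, once.
The state is a dict: "time_s": time; "q": joint angles; "dq": joint speeds; "joint_efforts": joint torques, N m; "eef_pos": TCP position; "eef_rot": TCP orientation; "wrist_force": force on the tool from outside, world axes, zero at the start; "torque": the same for the moment, N m; "opening": opening from 0.0 (shut) to 1.0 (fully open); "grasp_force": force on a finger pad.
Only numpy, scipy, OpenCV 4.12 (cv2) and the standard library are available. Lean on these libraries where they do the work, as an engineer would, in place of code of your own. Each camera call takes 0.05 s, during which the arm holds its last target. There are 200 camera calls.

## Task

Stand the four microscope objectives on the rack's four round black pads in order of length, one centred on each pad: the shortest on the pad next to the red end stop, the longest at the other end, next to the black stop. They are delicate glass optics, so keep them upright with the lens up, set them down gently and do not drop or topple any. Leave the culture dish with the orange band where it is.

Things in the scene. Friction and masses are not known exactly. Their poses are not given: they have to be found in the camera images.
- obj_red: The shortest microscope objective: round, metal, with a red collar and cone, loose, standing lens up on the bench. 36 mm tall. From below: a brass foot 28 mm in diameter to 5 mm, a straight silver barrel 34 mm in diameter from 5 to 24 mm, a red cone narrowing to 24 mm at 30 mm, a nose 16 mm in diameter to the top. 0.07 to 0.23 kg. Origin: centre of its underside; z up, to the lens.
- obj_yellow: The second shortest microscope objective: round, metal, with a yellow collar and cone, loose, standing lens up on the bench. 46 mm tall. From below: a brass foot 28 mm in diameter to 5 mm, a straight silver barrel 34 mm in diameter from 5 to 31 mm, a yellow cone narrowing to 24 mm at 39 mm, a nose 16 mm in diameter to the top. 0.07 to 0.23 kg. Origin: centre of its underside; z up, to the lens.
- obj_green: The second longest microscope objective: round, metal, with a green collar and cone, loose, standing lens up on the bench. 56 mm tall. From below: a brass foot 28 mm in diameter to 5 mm, a straight silver barrel 34 mm in diameter from 5 to 38 mm, a green cone narrowing to 24 mm at 47 mm, a nose 16 mm in diameter to the top. 0.07 to 0.23 kg. Origin: centre of its underside; z up, to the lens.
- obj_blue: The longest microscope objective: round, metal, with a blue collar and cone, loose, standing lens up on the bench. 66 mm tall. From below: a brass foot 28 mm in diameter to 5 mm, a straight silver barrel 34 mm in diameter from 5 to 45 mm, a blue cone narrowing to 24 mm at 55 mm, a nose 16 mm in diameter to the top. 0.07 to 0.23 kg. Origin: centre of its underside; z up, to the lens.
- pad1: Number 1 in the row of four round black rubber pads on the white rack (fixed, 52 mm diameter, 62 mm between centres). Pad 1 is the end pad nearest the robot. Origin: centre of its underside; its flat top is 4 mm above the origin, 15 mm above the bench and 3 mm proud of the rack. x runs along the row from pad 1 to pad 4, z up.
- pad2: Number 2 in the row of four round black rubber pads on the white rack (fixed, 52 mm diameter, 62 mm between centres). Counted from the robot's end of the row. Origin: centre of its underside; its flat top is 4 mm above the origin, 15 mm above the bench and 3 mm proud of the rack. x runs along the row from pad 1 to pad 4, z up.
- pad3: Number 3 in the row of four round black rubber pads on the white rack (fixed, 52 mm diameter, 62 mm between centres). Counted from the robot's end of the row. Origin: centre of its underside; its flat top is 4 mm above the origin, 15 mm above the bench and 3 mm proud of the rack. x runs along the row from pad 1 to pad 4, z up.
- pad4: Number 4 in the row of four round black rubber pads on the white rack (fixed, 52 mm diameter, 62 mm between centres). Pad 4 is the end pad farthest from the robot. Origin: centre of its underside; its flat top is 4 mm above the origin, 15 mm above the bench and 3 mm proud of the rack. x runs along the row from pad 1 to pad 4, z up.
- red_stop: Red end stop: a fixed block 20 (along the row) x 60 x 22 mm, its centre 54 mm beyond that of an end pad, its top 33 mm above the bench. It may be at either end; a like black stop is at the other. The rack is a fixed white bar 320 x 70 x 12 mm on the bench, its length roughly away from the robot. Origin: centre of its underside.
- culture_dish: Round covered culture dish, white on top with an orange band round its rim, loose, 58 mm in diameter, 14 mm high, about 0.04 kg, standing on the bench among the objectives. To be left alone. Origin: centre of its underside.

How it is judged:
At the end, for the whole second after the job is handed in: Each objective stands upright (within 0.1 rad), released and at rest, on its pad with its centre within 12 mm of the pad's centre, its foot wholly on the pad: from the red stop to the black stop red, yellow, green, blue (shortest to longest) (((horizontal distance between red_stop and pad1 below 0.08 m and horizontal distance between obj_red and pad1 below 0.012 m and z of obj_red in the frame of pad1 below 0.01 m and horizontal distance between obj_yellow and pad2 below 0.012 m and z of obj_yellow in the frame of pad2 below 0.01 m and horizontal distance between obj_green and pad3 below 0.012 m and z of obj_green in the frame of pad3 below 0.01 m and horizontal distance between obj_blue and pad4 below 0.012 m and z of obj_blue in the frame of pad4 below 0.01 m) or (horizontal distance between red_stop and pad4 below 0.08 m and horizontal distance between obj_red and pad4 below 0.012 m and z of obj_red in the frame of pad4 below 0.01 m and horizontal distance between obj_yellow and pad3 below 0.012 m and z of obj_yellow in the frame of pad3 below 0.01 m and horizontal distance between obj_green and pad2 below 0.012 m and z of obj_green in the frame of pad2 below 0.01 m and horizontal distance between obj_blue and pad1 below 0.012 m and z of obj_blue in the frame of pad1 below 0.01 m)) and angle between each of obj_red, obj_yellow, obj_green, obj_blue's own z axis and vertical below 0.1 rad and linear speed of each of obj_red, obj_yellow, obj_green, obj_blue below 0.01 m/s and angular speed of each of obj_red, obj_yellow, obj_green, obj_blue below 0.1 rad/s and contact force between the fingers and obj_red below 0.1 N and contact force between the fingers and obj_yellow below 0.1 N and contact force between the fingers and obj_green below 0.1 N and contact force between the fingers and obj_blue below 0.1 N); the robot touches nothing.
It fails at once if the culture dish is shifted by more than 15 mm (distance of culture_dish from where it was at the start of the episode above 0.015 m).
It fails at once if an objective falls over (tilts by more than 45 degrees) (angle between any of obj_red, obj_yellow, obj_green, obj_blue's own z axis and vertical above 0.8 rad).
It fails at once if an objective is dropped (moves faster than 0.45 m/s, a fall of about 10 mm, while the gripper is not touching it) ((contact force between the fingers and obj_red below 0.01 N and linear speed of obj_red above 0.45 m/s) or (contact force between the fingers and obj_yellow below 0.01 N and linear speed of obj_yellow above 0.45 m/s) or (contact force between the fingers and obj_green below 0.01 N and linear speed of obj_green above 0.45 m/s) or (contact force between the fingers and obj_blue below 0.01 N and linear speed of obj_blue above 0.45 m/s)).
It also fails if it takes over 102 s, if anything falls off the work surface, if the arm or the gripper's body presses on something with over 40 N, if the wrist force passes 120 N, or if a joint passes its speed limit or range.

## Working session

There is one attempt and no reset: what is moved stays moved. The work goes in short steps, Python scripts to look and compute and a tool call to move; the robot and the scene stay as the last step left them, time stands still between calls to the robot, and variables do not carry over. Pictures are saved under pics/ and viewed, at most 14 in all, crops included, and the job is handed in when it is done.

Besides the shell and the picture viewer there is one more tool, called as name(argument=value, ...), one argument or row to a line, values as JSON. move_arm: Moves the arm, as the interface text tells. Its arguments: {"type":"object","properties":{"plan":{"type":"array"},"grip":{"type":"number"}},"required":["plan"]}

```bash
mkdir -p pics
python3 - <<'E'
from bench import ctrl
import cv2,numpy as np
for n in("top","side"):
    c=ctrl.camera(n); cv2.imwrite(f"pics/{n}0.png",c["pixels"][:,:,::-1])
    print(n,{k:np.round(v,4).tolist() for k,v in c.items() if k!="pixels"})
o=ctrl.get_obs(); print(o["time_s"],o["eef_pos"],o["eef_rot"],o["opening"])
E
```

```text
top {'fx': 529.6249, 'fy': 529.6249, 'cx': 273.7094, 'cy': 207.9601, 'origin': [0.4115, 0.0408, 0.9776], 'attitude': [-0.0613, 0.7146, -0.6941, 0.0622]}
side {'fx': 461.0661, 'fy': 461.0661, 'cx': 283.7187, 'cy': 209.4938, 'origin': [0.1109, 0.7758, 0.532], 'attitude': [0.1365, -0.2357, 0.8292, -0.4881]}
0.1 [ 0.25299751 -0.51581151  0.23048353] [-7.87673633e-04  9.74142487e-01  2.25933162e-01 -1.59138363e-05] 1.0022610393966722
```

View pics/top0.png

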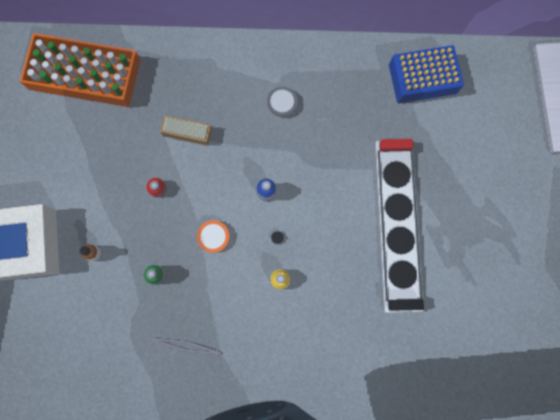

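View pics/side0.png

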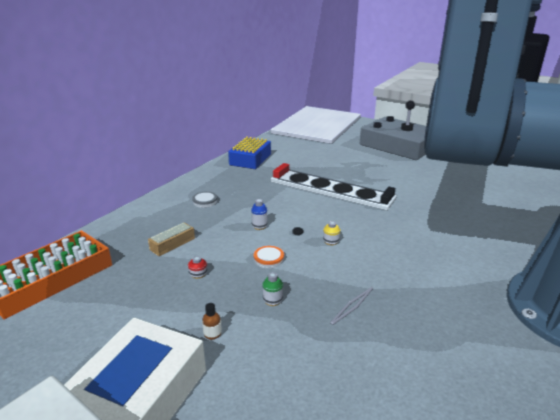

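The top view has +x up. The far stop (397,145) is red, so red goes to pad4, yellow to pad3, green to pad2 and blue to pad1. The objectives are at red (156,187), blue (266,188), yellow (280,279) and green (153,274). The dish is at (213,237).

```bash
cat > h.py <<'E'
from bench import ctrl
import cv2,numpy as np
from scipy.spatial.transform import Rotation as R
def ray(c,uv):
    d=np.array([(uv[0]-c["cx"])/c["fx"],(uv[1]-c["cy"])/c["fy"],1.])
    w,x,y,z=c["attitude"]; return np.array(c["origin"]),R.from_quat([x,y,z,w]).apply(d)
def atz(c,uv,z):
    o,d=ray(c,uv); return o+d*(z-o[2])/d[2]
def tri(c1,u1,c2,u2):
    o1,d1=ray(c1,u1);o2,d2=ray(c2,u2)
    s=np.linalg.lstsq(np.c_[d1,-d2],o2-o1,rcond=None)[0]
    p,q=o1+d1*s[0],o2+d2*s[1]; return (p+q)/2,np.linalg.norm(p-q)
HUE=dict(red=(172,6),yellow=(20,32),green=(50,80),blue=(110,128))
ZC=dict(red=.026,yellow=.034,green=.041,blue=.048)
def blob(c,name,near=None,r=25):
    h=cv2.cvtColor(c["pixels"],cv2.COLOR_RGB2HSV); a,b=HUE[name]
    H=h[...,0]; m=((H>=a)&(H<=b)) if a<b else ((H>=a)|(H<=b))
    m&=(h[...,1]>130)&(h[...,2]>50)
    n,l,s,ce=cv2.connectedComponentsWithStats(m.astype(np.uint8))
    k=[i for i in range(1,n) if s[i,4]>15 and (near is None or np.hypot(*(ce[i]-near))<r)]
    i=max(k,key=lambda i:s[i,4]); return ce[i],s[i,4]
E
python3 - <<'E'
from h import *
t=ctrl.camera("top");s=ctrl.camera("side")
nt=dict(red=(156,187),yellow=(280,279),green=(153,274),blue=(266,188))
ns=dict(red=(197,267),yellow=(332,232),green=(272,283),blue=(260,212))
for k in nt:
    a,A=blob(t,k,nt[k]);b,B=blob(s,k,ns[k])
    p,e=tri(t,a,s,b)
    print(k,a.round(1),A,b.round(1),B,"topz",atz(t,a,ZC[k]).round(4),"tri",p.round(4),e.round(4))
g=cv2.cvtColor(t["pixels"],cv2.COLOR_RGB2GRAY)
roi=np.zeros_like(g);roi[155:295,380:415]=(g[155:295,380:415]<50)
n,l,st,ce=cv2.connectedComponentsWithStats(roi); P=[]
for i in range(1,n):
    if st[i,4]>200: P.append(atz(t,ce[i],.015));print("pad",ce[i].round(1),st[i],P[-1].round(4))
for uv in [(397,145),(406,305)]: print("stop",atz(t,uv,.033).round(4))
gs=cv2.cvtColor(s["pixels"],cv2.COLOR_RGB2GRAY);roi=np.zeros_like(gs);roi[170:198,289:380]=(gs[170:198,289:380]<60)
n,l,st,ce=cv2.connectedComponentsWithStats(roi)
for i in range(1,n):
    if st[i,4]>40: print("padside",ce[i].round(1),st[i,4],atz(s,ce[i],.015).round(4))
print("dish",atz(t,(213,236.5),.014),"black",atz(t,(277.5,237),.0))
E
```

```text
red [155.4 187.4] 136 [196.8 265.1] 127 topz [0.6116 0.2601 0.026 ] tri [0.6136 0.2619 0.0221] 0.0029
yellow [279.1 279.4] 149 [331.2 229.7] 91 topz [0.4505 0.0288 0.034 ] tri [0.4516 0.0292 0.0313] 0.0021Traceback (most recent call last):
  File "<stdin>", line 6, in <module>
  File "h.py", line 21, in blob
    i=max(k,key=lambda i:s[i,4]); return ce[i],s[i,4]
ValueError: max() iterable argument is empty
```

```bash
sed -i 's/green=(50,80)/green=(50,95)/; s/blue=(110,128)/blue=(106,130)/; s/>130)&(h\[...,2\]>50/>110)\&(h[...,2]>30/' h.py
python3 - <<'E'
from h import *
t=ctrl.camera("top");s=ctrl.camera("side")
nt=dict(red=(156,187),yellow=(280,279),green=(153,274),blue=(266,188))
ns=dict(red=(197,267),yellow=(332,232),green=(272,283),blue=(260,212))
for k in nt:
  try:
    a,A=blob(t,k,nt[k]);b,B=blob(s,k,ns[k])
    p,e=tri(t,a,s,b)
    print(k,a.round(1),A,b.round(1),B,"topz",atz(t,a,ZC[k]).round(4),"tri",p.round(4),e.round(4))
  except ValueError:
    h=cv2.cvtColor(t["pixels"],cv2.COLOR_RGB2HSV);u,v=nt[k];print(k,h[v-4:v+6:3,u-6:u+7:3].tolist())
g=cv2.cvtColor(t["pixels"],cv2.COLOR_RGB2GRAY)
roi=np.zeros_like(g);roi[155:295,380:420]=(g[155:295,380:420]<50)
n,l,st,ce=cv2.connectedComponentsWithStats(roi); P=[]
for i in range(1,n):
    if st[i,4]>200: P.append(atz(t,ce[i],.015));print("pad",ce[i].round(1),st[i],P[-1].round(4))
for uv in [(397,145),(406,305)]: print("stop",atz(t,uv,.033).round(4))
gs=cv2.cvtColor(s["pixels"],cv2.COLOR_RGB2GRAY);roi=np.zeros_like(gs);roi[170:198,289:380]=(gs[170:198,289:380]<60)
n,l,st,ce=cv2.connectedComponentsWithStats(roi)
for i in range(1,n):
    if st[i,4]>40: print("padside",ce[i].round(1),st[i,4],atz(s,ce[i],.015).round(4))
print("dish",atz(t,(213,236.5),.014),"black",atz(t,(277.5,237),.0))
E
```

```text
red [155.6 187.2] 176 [196.9 265.3] 145 topz [0.6119 0.2598 0.026 ] tri [0.6141 0.2616 0.0214] 0.0027
yellow [279.4 279.1] 188 [331.4 230. ] 113 topz [0.451  0.0282 0.034 ] tri [0.4517 0.0284 0.03  ] 0.0013
green [151.  274.4] 86 [272.3 285. ] 179 topz [0.4523 0.2539 0.041 ] tri [0.4524 0.2545 0.0384] 0.0001
blue [265.5 188.8] 194 [258.7 209.3] 134 topz [0.6103 0.0576 0.048 ] tri [0.6122 0.0584 0.0457] 0.0032
stop [ 0.7036 -0.1828  0.033 ]
stop [ 0.4123 -0.1952  0.033 ]
padside [298.8 177.3] 109 [ 0.6541 -0.1866  0.015 ]
padside [320.2 182.4] 114 [ 0.592 -0.189  0.015]
padside [342.5 187.7] 128 [ 0.5297 -0.1915  0.015 ]
padside [365.8 193.2] 132 [ 0.4679 -0.1944  0.015 ]
dish [0.52556679 0.15149625 0.014     ] black [0.52979098 0.03341217 0.        ]
```

Run:
```python
from h import *
t=ctrl.camera("top")
g=cv2.cvtColor(t["pixels"],cv2.COLOR_RGB2GRAY)
for uv in [(397,174),(398,207),(400,240),(403,274)]:
    m=np.zeros_like(g); u,v=uv; m[v-15:v+16,u-16:u+17]=g[v-15:v+16,u-16:u+17]<75
    n,l,st,ce=cv2.connectedComponentsWithStats(m); i=l[v,u]
    print(ce[i].round(1),st[i],atz(t,ce[i],.015).round(4))
c=t["pixels"][260:290,138:168]; h=cv2.cvtColor(c,cv2.COLOR_RGB2HSV)
m=(h[...,0]>45)&(h[...,0]<95)&(h[...,1]>80)
ys,xs=np.nonzero(m);print(m.sum(),xs.min()+138,xs.max()+138,ys.min()+260,ys.max()+260,atz(t,((xs.min()+xs.max())/2+138,(ys.min()+ys.max())/2+260),.041))
```

```text
[396.4 174. ] [384 162  26  25 499] [ 0.6528 -0.1853  0.015 ]
[398.4 206.7] [386 195  26  25 510] [ 0.5909 -0.1882  0.015 ]
[400.4 240. ] [388 228  26  25 527] [ 0.529  -0.1912  0.015 ]
[402.4 274.1] [390 261  26  27 546] [ 0.4672 -0.1941  0.015 ]
198 144 162 265 283 [0.45312982 0.2504181  0.041     ]
```

move_arm(
  plan=[7.2, 15.5, -1.6, 0, 0, -0.411, 7.2, 15.5, -1.6, 0, 0, -0.411, 7.2, 15.5, -1.6, 0, 0, -0.411, 7.2, 15.5, -1.6, 0, 0, -0.411, 7.2, 15.5, -1.6, 0, 0, -0.411, 7.2, 15.5, -1.6, 0, 0, -0.411, 7.2, 15.5, -1.6, 0, 0, -0.411, 7.2, 15.5, -1.6, 0, 0, -0.411, 7.2, 15.5, -1.6, 0, 0, -0.411, 7.2, 15.5, -1.6, 0, 0, -0.411],
  grip=70,
)

```text
time_s: 1.6
eef_pos: [0.516, 0.0499, 0.1732]
eef_rot: [0.0, 1.0, 0.022, 0.0]
wrist_force: [0.5, -1.1, 0.2]
opening: 0.82
grasp_force: 0.0
```

move_arm(
  plan=[1.9, 4.1, -1.0, 0, 0, 0, 1.9, 4.1, -1.0, 0, 0, 0, 1.9, 4.1, -1.0, 0, 0, 0, 1.9, 4.1, -1.0, 0, 0, 0, 1.9, 4.1, -1.0, 0, 0, 0, 1.9, 4.1, -1.0, 0, 0, 0, 1.9, 4.1, -1.0, 0, 0, 0],
)

```text
time_s: 2.48
eef_pos: [0.6102, 0.2517, 0.1236]
eef_rot: [0.0, 1.0, 0.022, 0.0]
wrist_force: [0.2, -0.4, -0.1]
opening: 0.82
grasp_force: 0.0
```

move_arm(
  plan=[0.06, 0.16, -0.6, 0, 0, 0, 0.06, 0.16, -1.2, 0, 0, 0, 0.06, 0.16, -1.7, 0, 0, 0, 0.06, 0.16, -2.0, 0, 0, 0, 0.06, 0.16, -2.0, 0, 0, 0, 0.06, 0.16, -2.0, 0, 0, 0],
)

```text
time_s: 3.22
eef_pos: [0.6142, 0.2608, 0.0244]
eef_rot: [-0.0, 1.0, 0.022, 0.001]
wrist_force: [1.0, -0.2, 0.3]
opening: 0.818
grasp_force: 0.0
```

Run:
```python
from h import *
s=ctrl.camera("side");print(ctrl.get_obs()["eef_pos"])
cv2.imwrite("pics/s1.png",cv2.resize(s["pixels"][200:320,110:290,::-1],None,fx=4,fy=4,interpolation=cv2.INTER_CUBIC))
```

```text
[0.61434098 0.26099472 0.02464533]
```

View pics/s1.png

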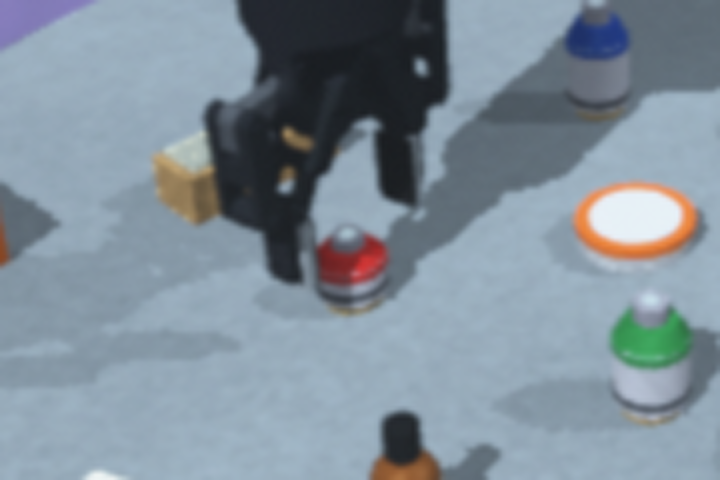

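The red objective (crop 348,270) sits midway between the fingertips (290,278) and (400,200), at the expected offset. I'll descend and close.

move_arm(
  plan=[-0.02, -0.02, -0.25, 0, 0, 0, -0.02, -0.02, -0.47, 0, 0, 0, -0.02, -0.02, -0.47, 0, 0, 0, -0.02, -0.02, -0.47, 0, 0, 0],
)

```text
time_s: 3.78
eef_pos: [0.6121, 0.2599, -0.0007]
eef_rot: [0.0, 1.0, 0.022, -0.0]
wrist_force: [0.2, 0.5, 0.2]
opening: 0.819
grasp_force: 0.0
```

move_arm(
  plan=[0, 0, 0, 0, 0, 0, 0, 0, 0, 0, 0, 0, 0, 0, 0, 0, 0, 0, 0, 0, 0, 0, 0, 0, 0, 0, 0, 0, 0, 0, 0, 0, 0, 0, 0, 0],
  grip=25,
)

```text
time_s: 4.53
eef_pos: [0.6128, 0.2601, 0.0003]
eef_rot: [-0.0, 1.0, 0.022, 0.001]
wrist_force: [-0.8, 0.5, 5.7]
opening: 0.378
grasp_force: 59.5
```

move_arm(
  plan=[0, 0, 0.2, 0, 0, 0, 0, 0, 0.6, 0, 0, 0, 0, 0, 1.2, 0, 0, 0, 0, 0, 1.9, 0, 0, 0, 0, 0, 2.4, 0, 0, 0, 0, 0, 2.4, 0, 0, 0, 0, 0, 2.4, 0, 0, 0],
)

```text
time_s: 5.4
eef_pos: [0.6116, 0.2597, 0.1189]
eef_rot: [0.0, 1.0, 0.022, -0.001]
wrist_force: [0.4, 0.1, -1.9]
opening: 0.378
grasp_force: 59.5
```

Run:
```python
from h import *
s=ctrl.camera("side");o=ctrl.get_obs();print(o["eef_pos"],o["opening"],o["grasp_force"],o["wrist_force"])
cv2.imwrite("pics/s2.png",cv2.resize(s["pixels"][160:280,110:290,::-1],None,fx=4,fy=4,interpolation=cv2.INTER_CUBIC))
```

```text
[0.61116512 0.25964029 0.11814578] 0.37714635360156745 59.51079552556621 [ 0.10926305  0.00965218 -1.0902809 ]
```

View pics/s2.png

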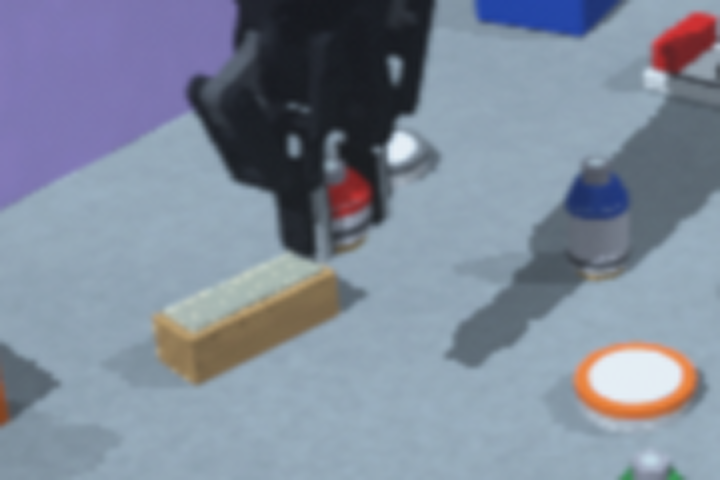

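move_arm(
  plan=[0.05, -0.5, 0, 0, 0, 0, 0.15, -1.5, 0, 0, 0, 0, 0.26, -2.6, 0, 0, 0, 0, 0.37, -3.8, 0, 0, 0, 0, 0.48, -5.0, 0, 0, 0, 0, 0.59, -6.2, 0, 0, 0, 0, 0.7, -7.3, 0, 0, 0, 0, 0.78, -8.2, 0, 0, 0, 0, 0.83, -8.7, 0, 0, 0, 0, 0.83, -8.91, 0, 0, 0, 0],
)

```text
time_s: 6.7
eef_pos: [0.6532, -0.1862, 0.1184]
eef_rot: [-0.001, 1.0, 0.022, -0.001]
wrist_force: [-0.0, -0.5, -0.2]
opening: 0.375
grasp_force: 59.6
```

move_arm(
  plan=[0, 0, -0.4, 0, 0, 0, 0, 0, -0.9, 0, 0, 0, 0, 0, -1.4, 0, 0, 0, 0, 0, -1.6, 0, 0, 0, 0, 0, -1.6, 0, 0, 0, 0, 0, -1.6, 0, 0, 0],
)

```text
time_s: 7.45
eef_pos: [0.6545, -0.1854, 0.0405]
eef_rot: [0.0, 1.0, 0.023, 0.001]
wrist_force: [0.3, -0.4, -0.3]
opening: 0.378
grasp_force: 59.6
```

move_arm(
  plan=[-0.01, 0, -0.2, 0, 0, 0, -0.01, 0, -0.35, 0, 0, 0, -0.01, 0, -0.42, 0, 0, 0, -0.01, 0, -0.46, 0, 0, 0, -0.01, 0, -0.48, 0, 0, 0, -0.01, 0, -0.48, 0, 0, 0],
)

```text
time_s: 8.2
eef_pos: [0.6533, -0.1857, 0.0157]
eef_rot: [0.0, 1.0, 0.022, 0.0]
wrist_force: [0.8, 0.5, -1.6]
opening: 0.379
grasp_force: 59.6
```

move_arm(
  plan=[0, 0, -0.02, 0, 0, 0, 0, 0, -0.04, 0, 0, 0, 0, 0, -0.04, 0, 0, 0, 0, 0, -0.04, 0, 0, 0],
)

```text
time_s: 8.7
eef_pos: [0.6535, -0.1857, 0.0152]
eef_rot: [0.0, 1.0, 0.022, 0.0]
wrist_force: [-5.0, 1.4, 8.8]
opening: 0.376
grasp_force: 60.4
```

Contact shows 8.8 N upward, so I'll open the fingers and rise.

move_arm(
  plan=[0, 0, 0.02, 0, 0, 0, 0, 0, 0.02, 0, 0, 0, 0, 0, 0.02, 0, 0, 0, 0, 0, 0.02, 0, 0, 0, 0, 0, 0.3, 0, 0, 0, 0, 0, 0.8, 0, 0, 0, 0, 0, 1.5, 0, 0, 0, 0, 0, 2.2, 0, 0, 0, 0, 0, 2.4, 0, 0, 0, 0, 0, 2.4, 0, 0, 0],
  grip=65,
)

```text
time_s: 9.95
eef_pos: [0.6535, -0.1857, 0.1343]
eef_rot: [0.0, 1.0, 0.022, 0.001]
wrist_force: [0.9, 0.6, -0.1]
opening: 0.758
grasp_force: 0.0
```

move_arm(
  plan=[-0.4, 0.43, 0, 0, 0, 0, -1.1, 1.2, 0, 0, 0, 0, -1.9, 2.0, 0, 0, 0, 0, -2.7, 2.9, 0, 0, 0, 0, -3.4, 3.6, 0, 0, 0, 0, -3.9, 4.1, 0, 0, 0, 0, -4.04, 4.28, 0, 0, 0, 0, -4.04, 4.28, -0.5, 0, 0, 0, -4.04, 4.28, -0.9, 0, 0, 0, -4.04, 4.28, -0.9, 0, 0, 0],
)

```text
time_s: 11.2
eef_pos: [0.4499, 0.0283, 0.0866]
eef_rot: [-0.0, 1.0, 0.022, -0.002]
wrist_force: [-0.5, 0.4, 0.0]
opening: 0.765
grasp_force: 0.0
```

Run:
```python
from h import *
t=ctrl.camera("top");s=ctrl.camera("side");o=ctrl.get_obs();print(o["eef_pos"])
a,A=blob(t,"red",(396,174),14);b,B=blob(s,"red",(300,172),9)
print(a,A,b,B,atz(t,a,.041),tri(t,a,s,b))
a=np.hstack([t["pixels"][140:320,240:440],s["pixels"][120:300,240:440]])
cv2.imwrite("pics/c3.png",cv2.resize(a[:,:,::-1],None,fx=2,fy=2,interpolation=cv2.INTER_CUBIC))
```

```text
[0.45148767 0.02804448 0.08844729]
[398.57777778 170.9       ] 180 [298.33333333 168.81666667] 60 [ 0.65222503 -0.18323523  0.041     ] (array([ 0.653091  , -0.18292629,  0.04078032]), np.float64(0.0017581645637120434))
```

View pics/c3.png

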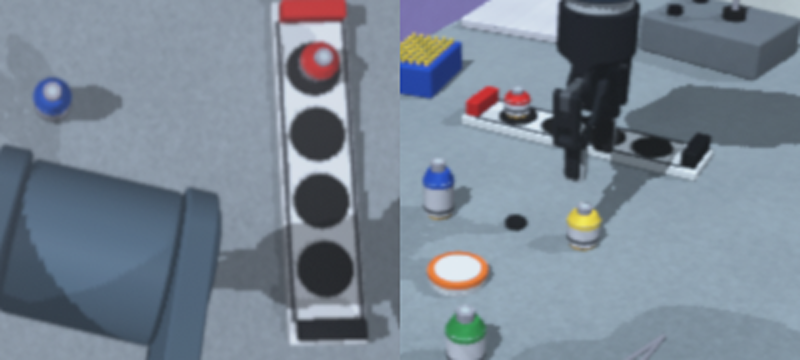

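Red stands upright at (0.653,-0.183), within about 3 mm of pad4's centre. The fingers are above yellow, so I'll descend and grip.

move_arm(
  plan=[0, 0, -0.4, 0, 0, 0, 0, 0, -0.9, 0, 0, 0, 0, 0, -1.3, 0, 0, 0, 0, 0, -1.55, 0, 0, 0, 0, 0, -1.66, 0, 0, 0, 0, 0, -1.66, 0, 0, 0],
)

```text
time_s: 12.05
eef_pos: [0.4516, 0.0283, 0.0058]
eef_rot: [0.0, 1.0, 0.022, 0.0]
wrist_force: [0.0, -0.6, -0.1]
opening: 0.762
grasp_force: 0.0
```

move_arm(
  plan=[0, 0, 0, 0, 0, 0, 0, 0, 0, 0, 0, 0, 0, 0, 0, 0, 0, 0, 0, 0, 0, 0, 0, 0, 0, 0, 0, 0, 0, 0, 0, 0, 0, 0, 0, 0],
  grip=25,
)

```text
time_s: 12.8
eef_pos: [0.4518, 0.0283, 0.0064]
eef_rot: [0.0, 1.0, 0.022, 0.001]
wrist_force: [-2.3, -0.4, 4.8]
opening: 0.38
grasp_force: 59.0
```

move_arm(
  plan=[0, 0, 0.2, 0, 0, 0, 0, 0, 0.7, 0, 0, 0, 0, 0, 1.4, 0, 0, 0, 0, 0, 2.0, 0, 0, 0, 0.3, -0.4, 2.3, 0, 0, 0, 0.8, -1.2, 2.3, 0, 0, 0, 1.4, -2.2, 2.3, 0, 0, 0, 2.0, -3.2, 2.3, 0, 0, 0, 2.5, -3.9, 2.3, 0, 0, 0, 2.79, -4.34, 2.3, 0, 0, 0],
)

```text
time_s: 14.05
eef_pos: [0.5915, -0.1907, 0.121]
eef_rot: [0.0, 1.0, 0.022, 0.0]
wrist_force: [0.4, -0.5, -0.4]
opening: 0.376
grasp_force: 59.8
```

move_arm(
  plan=[0, 0, 0, 0, 0, 0, 0, 0, -0.4, 0, 0, 0, 0, 0, -0.9, 0, 0, 0, 0, 0, -1.4, 0, 0, 0, 0, 0, -1.7, 0, 0, 0, 0, 0, -1.8, 0, 0, 0, 0, 0, -1.8, 0, 0, 0],
)

```text
time_s: 14.92
eef_pos: [0.5907, -0.1883, 0.0306]
eef_rot: [-0.0, 1.0, 0.023, -0.0]
wrist_force: [-0.7, -0.6, -1.1]
opening: 0.379
grasp_force: 59.8
```

move_arm(
  plan=[0, 0, -0.08, 0, 0, 0, 0, 0, -0.14, 0, 0, 0, 0, 0, -0.18, 0, 0, 0, 0, 0, -0.2, 0, 0, 0, 0, 0, -0.21, 0, 0, 0, 0, 0, -0.21, 0, 0, 0],
)

```text
time_s: 15.68
eef_pos: [0.5909, -0.1887, 0.0215]
eef_rot: [0.0, 1.0, 0.022, -0.0]
wrist_force: [-4.7, 2.1, 8.9]
opening: 0.379
grasp_force: 60.8
```

move_arm(
  plan=[0, 0, 0.02, 0, 0, 0, 0, 0, 0.02, 0, 0, 0, 0, 0, 0.02, 0, 0, 0, 0, 0, 0.02, 0, 0, 0, 0, 0, 0.3, 0, 0, 0, 0, 0, 0.8, 0, 0, 0, 0, 0, 1.5, 0, 0, 0, 0, 0, 2.2, 0, 0, 0, 0, 0, 2.4, 0, 0, 0, 0, 0, 2.4, 0, 0, 0],
  grip=65,
)

```text
time_s: 16.92
eef_pos: [0.591, -0.1888, 0.1408]
eef_rot: [0.0, 1.0, 0.022, 0.001]
wrist_force: [0.3, 0.8, 0.3]
opening: 0.76
grasp_force: 0.0
```

move_arm(
  plan=[-0.1, 0.5, 0, 0, 0, 0, -0.4, 1.4, 0, 0, 0, 0, -0.7, 2.4, 0, 0, 0, 0, -1.1, 3.5, 0, 0, 0, 0, -1.5, 4.6, 0, 0, 0, 0, -1.8, 5.7, 0, 0, 0, 0, -2.2, 6.8, 0, 0, 0, 0, -2.5, 7.8, 0, 0, 0, 0, -2.7, 8.5, 0, 0, 0, 0, -2.78, 8.79, 0, 0, 0, 0],
)

```text
time_s: 18.18
eef_pos: [0.449, 0.2529, 0.1385]
eef_rot: [0.0, 1.0, 0.024, -0.002]
wrist_force: [-1.0, -0.3, -0.0]
opening: 0.758
grasp_force: 0.0
```

Run:
```python
from h import *
t=ctrl.camera("top");s=ctrl.camera("side");o=ctrl.get_obs();print(o["eef_pos"])
a,A=blob(t,"yellow",(399,205),16)
print(a,A,atz(t,a,.049))
a=np.hstack([t["pixels"][140:320,240:440],s["pixels"][140:320,200:400]])
cv2.imwrite("pics/c4.png",cv2.resize(a[:,:,::-1],None,fx=2,fy=2,interpolation=cv2.INTER_CUBIC))
```

```text
[0.45006101 0.25200053 0.13897333]
[401.57291667 205.07291667] 192 [ 0.58759297 -0.18589725  0.049     ]
```

View pics/c4.png

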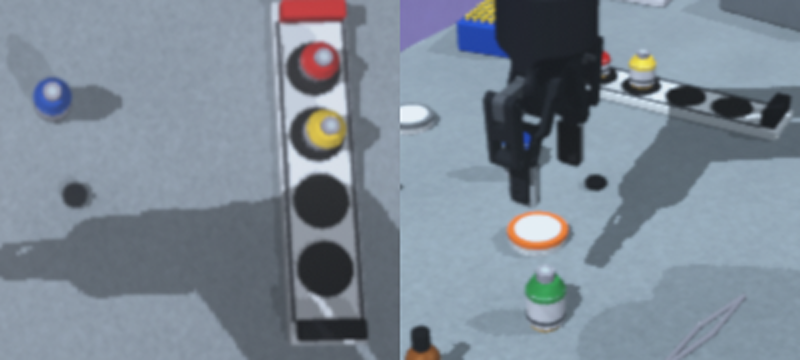

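Yellow stands on pad3, about 4 mm from centre, and red is unchanged. The gripper is above green.

move_arm(
  plan=[0.02, 0, -0.4, 0, 0, 0, 0.02, 0, -0.9, 0, 0, 0, 0.02, 0, -1.3, 0, 0, 0, 0.02, 0, -1.4, 0, 0, 0, 0.02, 0, -1.4, 0, 0, 0],
)

```text
time_s: 18.9
eef_pos: [0.4529, 0.2502, 0.0699]
eef_rot: [0.0, 1.0, 0.022, -0.0]
wrist_force: [0.0, -1.0, 0.1]
opening: 0.762
grasp_force: 0.0
```

move_arm(
  plan=[0, 0, -0.4, 0, 0, 0, 0, 0, -0.8, 0, 0, 0, 0, 0, -1.1, 0, 0, 0, 0, 0, -1.18, 0, 0, 0, 0, 0, -1.18, 0, 0, 0],
)

```text
time_s: 19.52
eef_pos: [0.453, 0.2509, 0.0113]
eef_rot: [-0.0, 1.0, 0.022, 0.0]
wrist_force: [1.7, 0.1, 0.7]
opening: 0.761
grasp_force: 0.0
```

move_arm(
  plan=[0, 0, 0, 0, 0, 0, 0, 0, 0, 0, 0, 0, 0, 0, 0, 0, 0, 0, 0, 0, 0, 0, 0, 0, 0, 0, 0, 0, 0, 0, 0, 0, 0, 0, 0, 0],
  grip=25,
)

```text
time_s: 20.27
eef_pos: [0.4534, 0.2512, 0.012]
eef_rot: [-0.0, 1.0, 0.022, 0.001]
wrist_force: [-1.5, -0.5, 5.5]
opening: 0.377
grasp_force: 59.3
```

move_arm(
  plan=[0, 0, 0.2, 0, 0, 0, 0, 0, 0.7, 0, 0, 0, 0, 0, 1.4, 0, 0, 0, 0, 0, 2.0, 0, 0, 0, 0.1, -0.4, 2.3, 0, 0, 0, 0.2, -1.3, 2.3, 0, 0, 0, 0.4, -2.3, 2.3, 0, 0, 0, 0.6, -3.4, 2.3, 0, 0, 0, 0.8, -4.5, 2.3, 0, 0, 0, 1.0, -5.5, 2.3, 0, 0, 0],
)

```text
time_s: 21.52
eef_pos: [0.5027, -0.026, 0.1266]
eef_rot: [0.0, 1.0, 0.022, 0.0]
wrist_force: [1.5, 0.1, -1.9]
opening: 0.379
grasp_force: 59.9
```

move_arm(
  plan=[0.15, -0.9, 0, 0, 0, 0, 0.3, -1.8, 0, 0, 0, 0, 0.4, -2.6, 0, 0, 0, 0, 0.5, -3.1, 0, 0, 0, 0, 0.53, -3.34, 0, 0, 0, 0, 0.53, -3.34, -0.4, 0, 0, 0, 0.53, -3.34, -0.9, 0, 0, 0, 0.53, -3.34, -1.4, 0, 0, 0, 0.53, -3.34, -1.7, 0, 0, 0, 0.53, -3.34, -1.7, 0, 0, 0],
)

```text
time_s: 22.78
eef_pos: [0.5284, -0.1899, 0.04]
eef_rot: [-0.001, 1.0, 0.023, -0.001]
wrist_force: [-0.7, 0.2, -2.3]
opening: 0.38
grasp_force: 59.8
```

move_arm(
  plan=[0.01, -0.01, -0.08, 0, 0, 0, 0.01, -0.01, -0.15, 0, 0, 0, 0.01, -0.01, -0.21, 0, 0, 0, 0.01, -0.01, -0.25, 0, 0, 0, 0.01, -0.01, -0.28, 0, 0, 0, 0.01, -0.01, -0.29, 0, 0, 0, 0.01, -0.01, -0.29, 0, 0, 0],
)

```text
time_s: 23.65
eef_pos: [0.5297, -0.1916, 0.027]
eef_rot: [0.0, 1.0, 0.022, -0.0]
wrist_force: [-2.0, 1.7, 4.5]
opening: 0.378
grasp_force: 60.4
```

move_arm(
  plan=[0, 0, 0, 0, 0, 0, 0, 0, 0, 0, 0, 0, 0, 0, 0, 0, 0, 0, 0, 0, 0.02, 0, 0, 0, 0, 0, 0.3, 0, 0, 0, 0, 0, 0.8, 0, 0, 0, 0, 0, 1.5, 0, 0, 0, 0, 0, 2.2, 0, 0, 0, 0, 0, 2.4, 0, 0, 0, 0, 0, 2.4, 0, 0, 0],
  grip=65,
)

```text
time_s: 24.9
eef_pos: [0.53, -0.1918, 0.1473]
eef_rot: [0.0, 1.0, 0.022, 0.001]
wrist_force: [0.0, -0.2, 0.1]
opening: 0.757
grasp_force: 0.0
```

move_arm(
  plan=[0.1, 0.4, 0, 0, 0, 0, 0.4, 1.2, 0, 0, 0, 0, 0.7, 2.2, 0, 0, 0, 0, 1.05, 3.2, 0, 0, 0, 0, 1.35, 4.1, 0, 0, 0, 0, 1.55, 4.7, 0, 0, 0, 0, 1.63, 4.99, 0, 0, 0, 0, 1.63, 4.99, -0.5, 0, 0, 0, 1.63, 4.99, -1.0, 0, 0, 0, 1.63, 4.99, -1.0, 0, 0, 0],
)

```text
time_s: 26.15
eef_pos: [0.6085, 0.058, 0.0934]
eef_rot: [-0.0, 1.0, 0.022, -0.003]
wrist_force: [0.1, -0.2, -0.1]
opening: 0.76
grasp_force: 0.0
```

Run:
```python
from h import *
t=ctrl.camera("top");s=ctrl.camera("side");o=ctrl.get_obs();print(o["eef_pos"])
a=np.hstack([t["pixels"][140:320,240:440],s["pixels"][120:300,200:400]])
cv2.imwrite("pics/c5.png",cv2.resize(a[:,:,::-1],None,fx=2,fy=2,interpolation=cv2.INTER_CUBIC))
```

```text
[0.61096129 0.05772458 0.09647337]
```

View pics/c5.png

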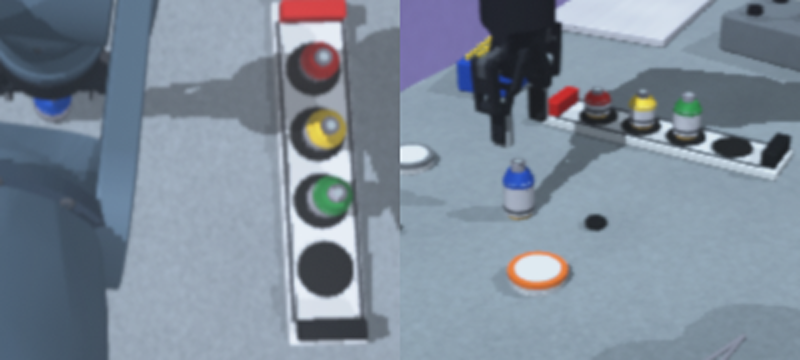

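Red, yellow and green stand on their pads, and the fingers are above blue (518,185). I'll descend to z of about 0.016.

move_arm(
  plan=[0, 0, -0.3, 0, 0, 0, 0, 0, -0.7, 0, 0, 0, 0, 0, -1.1, 0, 0, 0, 0, 0, -1.45, 0, 0, 0, 0, 0, -1.62, 0, 0, 0, 0, 0, -1.62, 0, 0, 0],
)

```text
time_s: 27.0
eef_pos: [0.6107, 0.0579, 0.0146]
eef_rot: [-0.0, 1.0, 0.022, -0.001]
wrist_force: [-0.3, -0.1, 0.5]
opening: 0.761
grasp_force: 0.0
```

move_arm(
  plan=[0, 0, 0, 0, 0, 0, 0, 0, 0, 0, 0, 0, 0, 0, 0, 0, 0, 0, 0, 0, 0, 0, 0, 0, 0, 0, 0, 0, 0, 0, 0, 0, 0, 0, 0, 0],
  grip=25,
)

```text
time_s: 27.75
eef_pos: [0.6122, 0.0578, 0.0167]
eef_rot: [0.0, 1.0, 0.022, 0.001]
wrist_force: [-0.1, -0.6, 5.8]
opening: 0.378
grasp_force: 59.6
```

move_arm(
  plan=[0, 0, 0.2, 0, 0, 0, 0, 0, 0.7, 0, 0, 0, 0, 0, 1.4, 0, 0, 0, 0, 0, 2.0, 0, 0, 0, -0.25, -0.4, 2.3, 0, 0, 0, -0.7, -1.2, 2.3, 0, 0, 0, -1.3, -2.2, 2.3, 0, 0, 0, -1.9, -3.3, 2.3, 0, 0, 0, -2.4, -4.2, 2.3, 0, 0, 0, -2.7, -4.8, 2.3, 0, 0, 0],
)

```text
time_s: 29.0
eef_pos: [0.4745, -0.1836, 0.1306]
eef_rot: [-0.0, 1.0, 0.022, -0.0]
wrist_force: [0.5, -0.7, -1.8]
opening: 0.376
grasp_force: 59.8
```

move_arm(
  plan=[-0.17, -0.24, 0, 0, 0, 0, -0.17, -0.24, 0, 0, 0, 0, -0.17, -0.24, -0.4, 0, 0, 0, -0.17, -0.24, -0.9, 0, 0, 0, -0.17, -0.24, -1.4, 0, 0, 0, -0.17, -0.24, -1.7, 0, 0, 0, -0.17, -0.24, -1.7, 0, 0, 0, -0.17, -0.24, -1.7, 0, 0, 0],
)

```text
time_s: 30.0
eef_pos: [0.4685, -0.1941, 0.0463]
eef_rot: [0.0, 1.0, 0.023, 0.0]
wrist_force: [0.2, -0.1, -2.4]
opening: 0.375
grasp_force: 59.8
```

move_arm(
  plan=[-0.02, 0, -0.1, 0, 0, 0, -0.02, 0, -0.18, 0, 0, 0, -0.02, 0, -0.23, 0, 0, 0, -0.02, 0, -0.27, 0, 0, 0, -0.02, 0, -0.29, 0, 0, 0, -0.02, 0, -0.3, 0, 0, 0, -0.02, 0, -0.3, 0, 0, 0],
)

```text
time_s: 30.88
eef_pos: [0.4668, -0.1942, 0.0317]
eef_rot: [-0.0, 1.0, 0.022, -0.0]
wrist_force: [-5.1, 3.2, 12.3]
opening: 0.381
grasp_force: 61.0
```

Contact shows 12 N, so I'll release, rise and clear the view.

move_arm(
  plan=[0, 0, 0.02, 0, 0, 0, 0, 0, 0.02, 0, 0, 0, 0, 0, 0.02, 0, 0, 0, 0, 0, 0.02, 0, 0, 0, 0, 0, 0.3, 0, 0, 0, 0, 0, 0.8, 0, 0, 0, 0, 0, 1.5, 0, 0, 0, 0, 0, 2.2, 0, 0, 0, 0, 0, 2.4, 0, 0, 0, 0, 0, 2.4, 0, 0, 0],
  grip=65,
)

```text
time_s: 32.12
eef_pos: [0.467, -0.1943, 0.1511]
eef_rot: [0.0, 1.0, 0.022, 0.001]
wrist_force: [-0.2, -0.1, -0.1]
opening: 0.761
grasp_force: 0.0
```

move_arm(
  plan=[-0.2, 0.8, 0.3, 0, 0, 0, -0.4, 1.6, 0.5, 0, 0, 0, -0.6, 2.6, 0.5, 0, 0, 0, -0.8, 3.6, 0.5, 0, 0, 0, -1.0, 4.5, 0.5, 0, 0, 0, -1.0, 5.0, 0.5, 0, 0, 0, -1.0, 5.0, 0.5, 0, 0, 0, -1.0, 5.0, 0.5, 0, 0, 0],
)

```text
time_s: 33.12
eef_pos: [0.4163, 0.0555, 0.1747]
eef_rot: [0.0, 1.0, 0.023, -0.001]
wrist_force: [0.6, -0.2, 0.4]
opening: 0.76
grasp_force: 0.0
```

Run:
```python
from h import *
t=ctrl.camera("top");s=ctrl.camera("side");o=ctrl.get_obs();print(o["eef_pos"],o["grasp_force"])
P=dict(red=(.6535,-.186),yellow=(.5915,-.1886),green=(.5294,-.1914),blue=(.4676,-.1943))
g={"red":(398,171),"yellow":(401,205),"green":(405,238),"blue":(407,272)}
for k in P:
    try:
        a,A=blob(t,k,g[k],14);p=atz(t,a,ZC[k]+.015);print(k,A,((p[:2]-P[k])*1e3).round(1))
    except ValueError: print(k,"none")
a=np.hstack([t["pixels"][140:320,240:440],s["pixels"][120:300,230:430]])
cv2.imwrite("pics/c6.png",cv2.resize(a[:,:,::-1],None,fx=2,fy=2,interpolation=cv2.INTER_CUBIC))
```

```text
[0.41662524 0.05504962 0.17505286] 0.0
red 181 [-1.2  2.9]
yellow 191 [-3.9  2.8]
green 145 [-2.5  4.2]
blue 224 [-0.3  2.9]
```

View pics/c6.png

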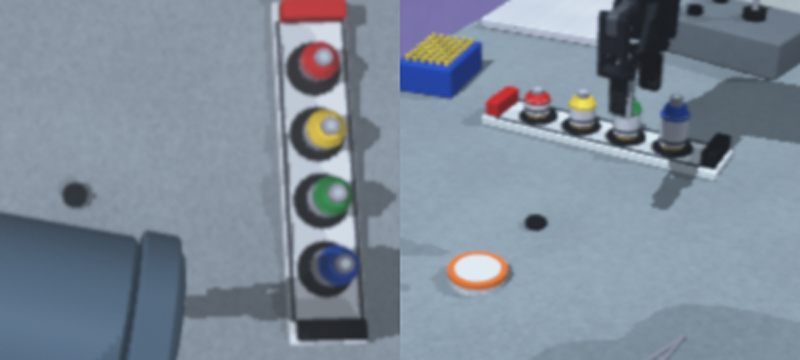

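All four stand upright within about 5 mm of their pad centres, in order from the red stop. The dish is where it was and the gripper is clear.

```bash
python3 -c "
from bench import ctrl
print(ctrl.hand_in())"
```

```text
the job is handed in; nothing more can be done
None
```

I placed all four objectives upright on their pads, running red, yellow, green, blue from the red stop to the black stop, each within about 5 mm of its pad's centre; the dish was left untouched, and the job is handed in with no verdict shown.

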